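# Lay out the bookbinding kits

### The job

Make up the kits for the bookbinding class: the sewing kit in the oblong tray is the tall slim spool, standing upright, and the wooden folding stick, lying flat on the tray's floor; the mending kit in the round tray is the short broad spool and the glue pot, both standing upright on its floor. Set the sample notebook, front cover up, on the middle of the sloping rest so that it lies flat and square on the board with one short edge down against the ledge. Leave the scissors and the calculator where they are.

Things in the scene. Friction and masses are not known exactly. Their poses are not given: they have to be found in the camera images.
- tall_spool: Slim thread spool standing upright: brown wooden end discs, ecru thread, 32 mm diameter, 72 mm high, straight-sided for gripping, about 0.07 kg. Origin: centre of its underside, z up.
- short_spool: Broad, low thread spool standing upright, same wood and thread as the tall one: 50 mm diameter, 34 mm high, straight-sided for gripping, about 0.08 kg. Origin: centre of its underside, z up.
- glue_pot: Round white glue pot with a black cap, standing upright: body 48 mm diameter and 40 mm high, cap 40 mm diameter above it, 56 mm high in all, about 0.11 kg. Origin: centre of its underside, z up.
- folder: Wooden folding stick (flat creasing tool with round ends) lying flat: 120 mm long (its x), 22 mm wide (y), 10 mm thick, about 0.04 kg. Origin: centre of its underside, z up.
- notebook: Small stiff hardcover notebook with grey covers and a paper label, lying closed and flat: 90 mm long (its x), 56 mm wide (y, dark spine on the -y side), 16 mm thick, rigid, about 0.09 kg. Origin: centre of its underside, z up, out of the front cover.
- oblong_tray: Fixed oblong plywood kit tray, undivided: 150 mm (its x) by 200 mm (its y) outside, 14 mm high, walls 6 mm, so 138 by 188 mm inside; inner floor 6 mm above the table. Origin: centre of its underside.
- round_tray: Fixed round plywood kit tray: 156 mm diameter outside, about 144 mm inside, 14 mm high, walls 6 mm; inner floor 5 mm above the table. Origin: centre of its underside.
- rest: Fixed plywood book rest: flat board 110 mm wide (its y), 130 mm up the slope, at 30 degrees, rising towards its +x to 89 mm high; a browner ledge along its low (-x) edge stands 10 mm proud, square to the board. Origin: centre of its underside on the table, z up. Board and ledge's inner face meet in the line x = -55 mm, z = 24 mm; from there the surface rises along (cos 30, 0, sin 30).
- scissors: Bystander: large scissors with copper-coloured loop handles and steel blades lying flat, about 200 mm long (along its x), 90 mm wide, 12 mm high. Origin near the pivot, on the table. To be left alone.
- calculator: Bystander: dark purple desk calculator lying flat, 130 mm (its x) by 80 mm, 19 mm high. Origin: centre of its underside. To be left alone.
Things that resemble listed ones, but are neither listed nor needed, are in the scene too. Several things look just like the folder: the one meant starts farthest to the robot's right. There is more than one size of the notebook; the one meant has the size given above.

How it is judged:
At the end, for the whole second after the job is handed in: Tall spool upright and stick flat on the oblong tray's floor; short spool and pot upright on the round tray's floor (within 0.15 rad); notebook face up on the slope (30 +/- 5 deg), within 28 mm of the middle, square within 0.17 rad, lower edge within 10 mm of the ledge; all at rest (x of tall_spool in the frame of oblong_tray between -0.056 and 0.056 m and y of tall_spool in the frame of oblong_tray between -0.082 and 0.082 m and z of tall_spool in the frame of oblong_tray between -0.002 and 0.011 m and angle between each of tall_spool, folder, short_spool, glue_pot's own z axis and vertical below 0.15 rad and x of folder in the frame of oblong_tray between -0.062 and 0.062 m and y of folder in the frame of oblong_tray between -0.09 and 0.09 m and z of folder in the frame of oblong_tray between -0.002 and 0.011 m and horizontal distance between each of short_spool, glue_pot and round_tray below 0.052 m and z of short_spool in the frame of round_tray between -0.002 and 0.011 m and z of glue_pot in the frame of round_tray between -0.002 and 0.011 m and x of notebook in the frame of rest between -0.026 and -0.004 m and y of notebook in the frame of rest between -0.028 and 0.028 m and z of notebook in the frame of rest between 0.039 and 0.055 m and angle between notebook's own z axis and vertical between 0.44 and 0.61 rad and angle between the y axis of notebook and the y axis of rest, either way round below 0.17 rad and linear speed of each of tall_spool, short_spool, glue_pot, folder, notebook below 0.02 m/s and angular speed of each of tall_spool, short_spool, glue_pot, folder, notebook below 0.3 rad/s); the robot touches nothing.
It fails at once if the scissors were disturbed (moved over 20 mm) (distance of scissors from where it was at the start of the episode above 0.02 m).
It fails at once if the calculator was disturbed (moved over 20 mm) (distance of calculator from where it was at the start of the episode above 0.02 m).
It also fails if it takes over 118 s, if anything falls off the work surface, if the arm or the gripper's body presses on something with over 40 N, if the wrist force passes 120 N, or if a joint passes its speed limit or range.

### The arm

A 7-joint arm with a two-finger parallel gripper is mounted at the origin on the work surface. World frame = base frame: x ahead of the robot, y to its left, z up, the work surface at z = 0. Lengths are in m, angles in rad, forces in N, time in s.
With the tool pointing down it reaches from about 0.425 to 0.875 m from the base axis. Payload 4.7 kg.
Tool frame: the origin (TCP) lies at the very end of the fingers, on their centre line; the grasp point (between the pads) lies arm.tcp_to_grasp behind it (arm.tcp_to_grasp is the distance from the TCP to the grasp point, in m); z points along the fingers, y is the line along which they close (so a half turn about z gives the same grasp; the last joint's range is limited). The gripper opens to 85 mm and grips with 20 to 120 N. Pads are 22 mm wide; open, the fingers measure 114 mm over their backs; the gripper's body (76 mm by 85 mm) begins 54 mm behind the grasp point. The pads swing forward as they close: fully open they stand 13 mm farther back than shut.
Start: joints at [1.346, 0.321, -0.07, 1.45, 0.023, 1.371, -0.057], TCP at [0.154, -0.632, 0.231] pointing down, gripper open.
Joint ranges: [-2.86, 2.86], [-0.3, 2.09], [-1.38, 1.24], [0.06, 2.45], [-1.56, 4.7], [0.09, 2.05], [-2.69, 2.69]. Speed limits (rad/s): [2.57, 2.57, 3.14, 3.14, 3.14, 3.14, 3.14].

### API

Orientations are given as a unit quaternion [w, x, y, z].
In Python, from rig import arm, vision gives the robot as it stands.
- The arm moves only by the tool move_arm, never from a script. Its argument "targets" is a list that holds one entry, the list of rows, each a list of 7 numbers: the shift along the world's x, y, z in units of 60 mm (1.0 is 60 mm), then the turn, a rotation vector about the world's x, y, z in units of 5 degrees (1.0 is 5 degrees), then the opening, from -1 (shut) to 1 (fully open). In form: [[[dx, dy, dz, wx, wy, wz, fingers], ...]]. A call has 1 to 20 rows; each row is the pose to reach, as a shift and turn from the pose commanded when the call began; what a row does not reach only later rows make up. A row lasts 1/8 s, in which the tool goes at most 62.5 mm and 10.7 degrees, less where a joint would pass 70% of its speed; a pose out of reach is approached as far as the arm can. A call with a gripper value outside its range is refused whole. The fingers move at their own pace and stop on an object; the grip force is fixed at half the most. Time passes only in rows, so rows that repeat a pose let the fingers close. It gives the time, the measured TCP pose, the force, the opening and the grip force at its end, in the units of the state.
- arm.read_state(): the state, without advancing time (a new reading comes with each control period).
- vision.get_image(name): name is "side" or "top" or "wrist"; returns (picture, depth): 480x640x3 uint8, red, green, blue; 480x640 float32, m along the optical axis (not along the pixel's ray), 0 where there is no reading.
- vision.camera_model(name): a dict with "fx", "fy", "cx", "cy" (pixels), "world_from_camera" (4x4, takes a point from camera to world coordinates). Camera axes: x right, y up, looking along -z (the intrinsics and any distortion apply to the point x, -y, -z); pixel columns grow to the right and rows downward; lengths in m; the calibration is good to about 2 mm. The wrist camera is an equidistant fisheye: a pixel r from the principal point sees the ray r / f radians off the axis. A picture is of the moment at which its call begins: read the wrist's pose just before it. camera_model takes no time and is no camera call; for the wrist camera it gives the pose at the moment of the call.
- arm.close_job(): hands the job in; it is judged then, once.
The state is a dict: "t": time; "qpos": joint angles; "qd": joint speeds; "effort": joint torques, N m; "ee_pos": TCP position; "orientation": TCP orientation; "wrist_force": force on the tool from outside, world axes, zero at the start; "moment": the same for the moment, N m; "opening": opening from 0.0 (shut) to 1.0 (fully open); "grip_force": force on a finger pad.
Only numpy, scipy, OpenCV 4.12 (cv2) and the standard library are available. Lean on these libraries where they do the work, as an engineer would, in place of code of your own. Each camera call takes 0.05 s, during which the arm holds its last target. There are 200 camera calls.

## Working session

There is one attempt and no reset: what is moved stays moved. The work goes in short steps, Python scripts to look and compute and a tool call to move; the robot and the scene stay as the last step left them, time stands still between calls to the robot, and variables do not carry over. Pictures are saved under pics/ and viewed, at most 14 in all, crops included, and the job is handed in when it is done.

Besides the shell and the picture viewer there is one more tool, called after "Emit:" as name(argument=value, ...), one argument or row to a line, values as JSON. move_arm: Moves the arm, as the interface text tells. Its arguments: {"type":"object","properties":{"targets":{"type":"array"}},"required":["targets"]}

```bash
ls; mkdir -p pics
python3 - <<'E'
from rig import arm, vision
import cv2,numpy as np
print(arm.read_state(), arm.tcp_to_grasp)
for n in ("top","side"):
    im,d=vision.get_image(n); cv2.imwrite(f"pics/{n}0.png",im[:,:,::-1]); np.savez(f"pics/{n}0.npz",im=im,d=d)
    print(n,vision.camera_model(n))
E
```

```text
pics
{'t': 0.0, 'qpos': array([ 1.34610096,  0.32181342, -0.07010015,  1.4516849 ,  0.02260261,
        1.3707944 , -0.05691897]), 'qd': array([ 2.36541868e-03, -4.28204474e-06, -1.20152883e-03,  1.05300926e-03,
        1.52351997e-03, -1.20462335e-03,  1.68609231e-05]), 'effort': array([ 4.99086782e-04, -4.93579531e+01, -3.82208973e-01, -3.14334834e+01,
        1.28397546e-02,  1.15700465e-02, -1.08781285e-05]), 'ee_pos': array([ 0.15357836, -0.63103861,  0.23022487]), 'orientation': array([-9.42586752e-04,  9.92878500e-01,  1.19127537e-01, -1.61801059e-04]), 'wrist_force': array([-0.31995892,  0.32309184,  0.07634938]), 'moment': array([-0.01143551,  0.01206782,  0.00887286]), 'grip_force': 0.0, 'opening': 1.000613220413753} 0.0187
top {'fx': 525.445234615295, 'fy': 525.445234615295, 'cx': 315.97148428416233, 'cy': 236.9063483968681, 'world_from_camera': array([[ 1.38101979e-02,  9.87488457e-01, -1.57085411e-01,
         2.14406794e-01],
       [-9.99902879e-01,  1.39330565e-02, -3.19088690e-04,
        -1.63934993e-02],
       [ 1.87358350e-03,  1.57074561e-01,  9.87584969e-01,
         1.55224322e+00],
       [ 0.00000000e+00,  0.00000000e+00,  0.00000000e+00,
         1.00000000e+00]])}
side {'fx': 509.198854791686, 'fy': 509.198854791686, 'cx': 321.1153494690573, 'cy': 246.7051654361187, 'world_from_camera': array([[-0.84419902,  0.26240627, -0.46740878, -0.12842036],
       [-0.53601506, -0.4197353 ,  0.73246852,  0.88726215],
       [-0.00398363,  0.86888735,  0.49499384,  0.6452579 ],
       [ 0.        ,  0.        ,  0.        ,  1.        ]])}
```

View pics/top0.png

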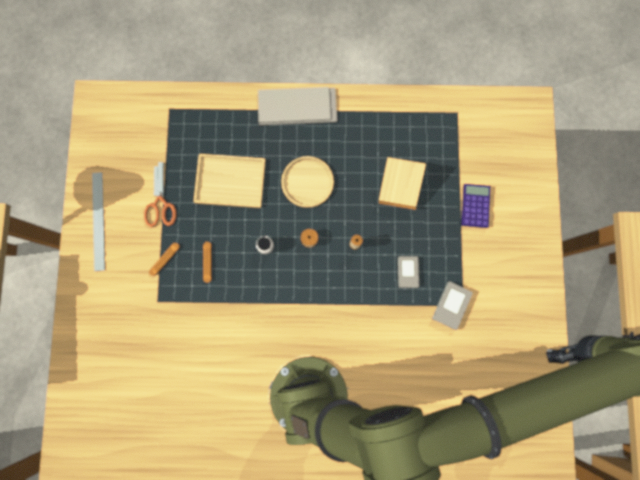

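View pics/side0.png

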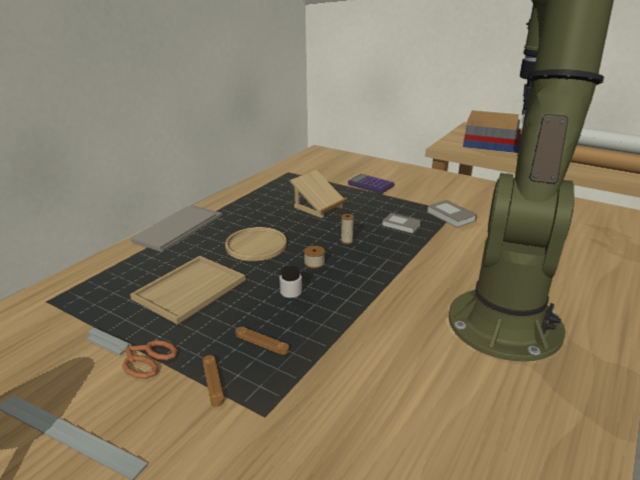

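The top view shows two sticks, at (165,258) and (207,262), and the right-hand one is meant. The pot is at (264,244), the short spool at (309,238), the tall spool at (356,241). The oblong tray is at (230,181), the round tray at (308,181), the rest at (403,183). There are two notebooks, at (408,271) and (453,305). The scissors are at (160,200) and the calculator at (476,205).

```bash
cat > h.py <<'E'
import numpy as np,cv2
def rays(m,px,fish=False):
    px=np.atleast_2d(px).astype(float)
    u=(px[:,0]-m["cx"])/m["fx"]; v=(px[:,1]-m["cy"])/m["fy"]
    if fish:
        th=np.hypot(u,v); k=np.where(th<1e-9,1,np.sin(th)/np.maximum(th,1e-9))
        d=np.stack([u*k,-v*k,-np.cos(th)],1)
    else: d=np.stack([u,-v,-np.ones_like(u)],1)
    W=m["world_from_camera"]; return W[:3,3],d@W[:3,:3].T
def onplane(m,px,z,fish=False):
    o,d=rays(m,px,fish); return o+d*((z-o[2])/d[:,2])[:,None]
def cloud(m,dep,fish=False):
    vv,uu=np.mgrid[:dep.shape[0],:dep.shape[1]]
    o,d=rays(m,np.stack([uu.ravel(),vv.ravel()],1),fish)
    W=m["world_from_camera"]; zc=-(d@W[:3,2])
    return (o+d*(dep.ravel()/zc)[:,None]).reshape(*dep.shape,3)
E
python3 - <<'E'
from rig import arm, vision
from h import *
f=np.load("pics/top0.npz"); im,d=f["im"],f["d"]; m=vision.camera_model("top")
P=cloud(m,d); z=P[...,2]
print("table z",np.median(z[120:290,180:440]),z[120:150,350:440].std())
mask=((z>0.006)&(z<0.12)).astype(np.uint8); mask[330:]=0
n,l,s,c=cv2.connectedComponentsWithStats(mask)
for i in range(1,n):
    if s[i,4]<30: continue
    pts=P[l==i]; (cx,cy),(w,h),a=cv2.minAreaRect(pts[:,:2].astype(np.float32))
    print(c[i].round(),s[i,4],"c",round(cx,3),round(cy,3),"wh",round(w,3),round(h,3),"a",round(a,1),"zmed/max",np.median(pts[:,2]).round(3),pts[:,2].max().round(3))
E
```

```text
table z 0.0020720735807018276 0.11143139129805994
[296. 105.] 2647 c 0.873 0.051 wh 0.125 0.252 a 5.2 zmed/max 0.014 0.028
[229. 180.] 2126 c 0.632 0.25 wh 0.209 0.162 a 87.9 zmed/max 0.009 0.028
[306. 181.] 1134 c 0.632 0.015 wh 0.158 0.157 a 46.6 zmed/max 0.009 0.025
[401. 182.] 1797 c 0.634 -0.271 wh 0.126 0.168 a 79.7 zmed/max 0.055 0.101
[158. 200.] 557 c 0.587 0.468 wh 0.202 0.101 a 10.6 zmed/max 0.01 0.02
[475. 205.] 1187 c 0.564 -0.492 wh 0.09 0.138 a 83.9 zmed/max 0.018 0.03
[308. 237.] 239 c 0.455 0.006 wh 0.045 0.051 a 89.7 zmed/max 0.034 0.042
[264. 244.] 241 c 0.437 0.137 wh 0.055 0.05 a 15.8 zmed/max 0.054 0.066
[355. 241.] 131 c 0.448 -0.128 wh 0.04 0.03 a 20.2 zmed/max 0.071 0.078
[163. 258.] 284 c 0.388 0.438 wh 0.033 0.123 a 53.4 zmed/max 0.01 0.019
[206. 262.] 270 c 0.382 0.305 wh 0.117 0.029 a 2.2 zmed/max 0.011 0.021
[408. 271.] 611 c 0.361 -0.288 wh 0.098 0.059 a 0.9 zmed/max 0.017 0.026
[452. 305.] 1103 c 0.265 -0.417 wh 0.084 0.125 a 67.0 zmed/max 0.022 0.036
```

Emit:
move_arm(
  targets=[
    [[3.45,5.7,0,0,0,-2.7,1],[3.45,5.7,0,0,0,-2.7,1],[3.45,5.7,0,0,0,-2.7,1],[3.45,5.7,0,0,0,-2.7,1],[3.45,5.7,0,0,0,-2.7,1],[3.45,5.7,0,0,0,-2.7,1],[3.45,5.7,0,0,0,-2.7,1],[3.45,5.7,0,0,0,-2.7,1],[3.45,5.7,0,0,0,-2.7,1],[3.45,5.7,0,0,0,-2.7,1]],
  ],
)

```text
t: 1.35
ee_pos: [0.3598, -0.2909, 0.2311]
orientation: [-0.0, 1.0, 0.0, -0.0]
wrist_force: [0.5, 0.1, 0.6]
opening: 0.999
grip_force: 0.0
```

```bash
cat > w.py <<'E'
import sys
from rig import arm, vision
from h import *
def grab(name,n="wrist"):
    s=arm.read_state(); m=vision.camera_model(n); im,d=vision.get_image(n)
    cv2.imwrite(f"pics/{name}.png",im[:,:,::-1]); np.savez(f"pics/{name}.npz",im=im,d=d,**m)
    return s,m,im,d
if __name__=="__main__":
    s,m,im,d=grab(sys.argv[1]); print(s["ee_pos"].round(4),s["orientation"].round(4),s["qpos"].round(2),s["t"]); print({k:np.round(v,3) for k,v in m.items()}); print((d>0).mean())
E
python3 w.py w1
```

```text
[ 0.3598 -0.2909  0.2311] [-1.e-04  1.e+00  2.e-04 -2.e-04] [ 0.98 -0.07 -0.34  1.88 -0.02  1.32 -0.92] 1.35
{'fx': np.float64(371.648), 'fy': np.float64(371.648), 'cx': np.float64(319.743), 'cy': np.float64(244.271), 'world_from_camera': array([[ 0.001,  0.965,  0.264,  0.426],
       [-1.   ,  0.001,  0.   , -0.291],
       [ 0.   , -0.264,  0.965,  0.372],
       [ 0.   ,  0.   ,  0.   ,  1.   ]])}
0.9848209635416667
```

View pics/w1.png

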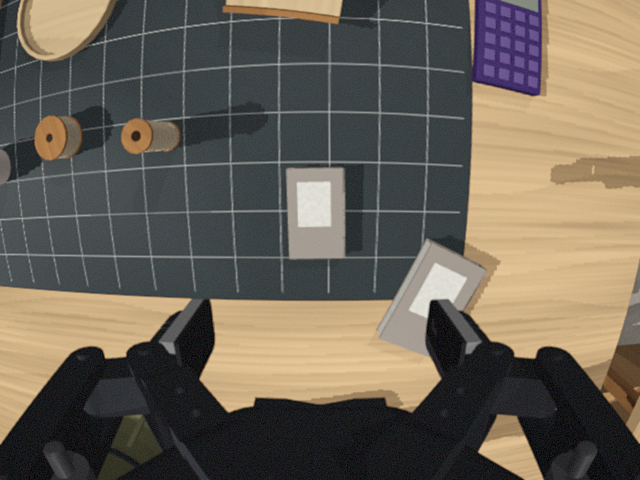

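The wrist view shows the target notebook label-up at pixels (287–344, 168–258). The large one is at (433,300), the tall spool at (140,136), and the ledge of the rest at the top, near (285,12).

```bash
cat >> h.py <<'E'
def load(n):
    f=np.load(f"pics/{n}.npz"); return {k:f[k] for k in("fx","fy","cx","cy","world_from_camera")},f["im"],f["d"]
def rect(m,mask,z,fish=True):
    cs,_=cv2.findContours(mask.astype(np.uint8),cv2.RETR_EXTERNAL,cv2.CHAIN_APPROX_NONE)
    c=max(cs,key=cv2.contourArea)[:,0]; p=onplane(m,c,z,fish)[:,:2]
    return cv2.minAreaRect(p.astype(np.float32)),c
E
python3 - <<'E'
from h import *
m,im,d=load("w1")
hsv=cv2.cvtColor(im,cv2.COLOR_RGB2HSV)
sub=np.zeros(im.shape[:2],bool); sub[155:272,275:365]=1
g=sub&(im.min(2)>110)
g=cv2.morphologyEx(g.astype(np.uint8),cv2.MORPH_CLOSE,np.ones((5,5))); g=cv2.morphologyEx(g,cv2.MORPH_OPEN,np.ones((9,9)))
r,c=rect(m,g,0.016); print(r,c.min(0),c.max(0)); 
P=cloud(m,d,True); print(np.median(P[180:250,295:340,2]), np.median(P[130:150,300:400,2]))
print([im[y,x].tolist() for y,x in ((215,289),(215,342),(240,310),(257,315))])
# side view check of dark spine
E
```

```text
((0.3597222566604614, -0.2872912287712097), (0.09049586206674576, 0.0556073933839798), 0.8923464417457581) [287 168] [344 258]
0.014738597240423118 -0.0009080041415890638
[[168, 159, 149], [164, 153, 144], [169, 159, 149], [163, 155, 144]]
```

Emit:
move_arm(
  targets=[
    [[0,0.06,-1,0,0,0.2,1],[0,0.06,-2,0,0,0.2,1],[0,0.06,-3,0,0,0.2,1],[0,0.06,-3.4,0,0,0.2,1],[0,0.06,-3.6,0,0,0.2,1],[0,0.06,-3.77,0,0,0.2,1],[0,0.06,-3.77,0,0,0.2,1],[0,0.06,-3.77,0,0,0.2,-1],[0,0.06,-3.77,0,0,0.2,-1],[0,0.06,-3.77,0,0,0.2,-1],[0,0.06,-3.77,0,0,0.2,-1],[0,0.06,-3.77,0,0,0.2,-1],[0,0.06,-3.77,0,0,0.2,-1],[0,0.06,-3.77,0,0,0.2,-1]],
  ],
)

```text
t: 3.15
ee_pos: [0.3615, -0.2867, 0.0066]
orientation: [0.001, 1.0, 0.01, 0.001]
wrist_force: [-1.3, 2.0, 6.5]
opening: 0.63
grip_force: 62.6
```

Emit:
move_arm(
  targets=[
    [[0,0,0.3,0,0,0,-1],[0,0,1,0,0,0,-1],[0,0,2,0,0,0,-1],[0.5,0,3,0,0,0,-1],[1,0,4,0,0,0,-1],[2,0,4.9,0,0,0,-1],[3,0,4.9,0,0,0,-1],[3.5,0,4.9,0,0,0,-1],[3.6,0,4.9,0,0,0,-1],[3.6,0,4.9,0,0,0,-1],[3.6,0,4.9,0,0,0,-1]],
  ],
)

```text
t: 4.53
ee_pos: [0.5753, -0.2867, 0.2994]
orientation: [0.001, 1.0, 0.01, -0.0]
wrist_force: [0.0, 0.4, -1.0]
opening: 0.63
grip_force: 63.8
```

```bash
python3 w.py w2
```

```text
[ 0.5753 -0.2867  0.2994] [ 5.0e-04  1.0e+00  9.6e-03 -4.0e-04] [ 0.77  0.32 -0.46  1.35  0.14  1.51 -1.23] 4.525
{'fx': np.float64(371.648), 'fy': np.float64(371.648), 'cx': np.float64(319.743), 'cy': np.float64(244.271), 'world_from_camera': array([[ 0.019,  0.964,  0.264,  0.642],
       [-1.   ,  0.018,  0.006, -0.286],
       [ 0.001, -0.264,  0.964,  0.441],
       [ 0.   ,  0.   ,  0.   ,  1.   ]])}
0.988740234375
```

View pics/w2.png

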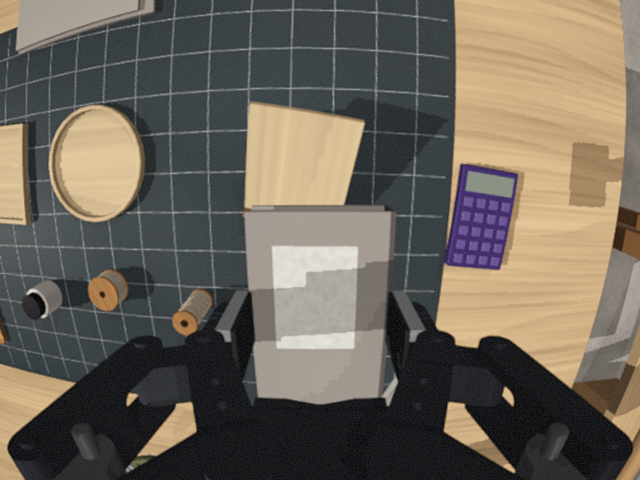

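Notebook is held square with the label visible. The rest's upper edge runs from (249,102) to (364,121), and its lower part is behind the notebook.

Run:
```python
from h import *
m,im,d=load("w2")
# board mask: bright wood
b=(im[...,0]>140)&(im[...,0].astype(int)-im[...,2]>35)
s=np.zeros_like(b); s[85:204,225:390]=1; b&=s
b=cv2.morphologyEx(b.astype(np.uint8),cv2.MORPH_OPEN,np.ones((5,5)))
c=max(cv2.findContours(b,0,cv2.CHAIN_APPROX_NONE)[0],key=cv2.contourArea)
q=cv2.approxPolyDP(c,6,True)[:,0]; print(q.tolist())
pc=c[:,0]
top=pc[(pc[:,0]>255)&(pc[:,0]<358)&(pc[:,1]<130)]
p=onplane(m,top,0.089,True)[:,:2]
vx,vy,_,_=cv2.fitLine(p.astype(np.float32),cv2.DIST_HUBER,0,.01,.01).ravel()
A=np.degrees(np.arctan2(vy,vx)); print("edge dir",A, "len",np.ptp(p@[vx,vy]))
tl=q[np.argmin(q.sum(1))]; tr=q[np.argmin(q[:,1]-q[:,0])]
w=onplane(m,[tl,tr],0.089,True); print(tl,tr,w,np.linalg.norm(w[0]-w[1]))
yaw=np.arctan2(vy,vx); yaw=yaw-np.pi/2 if np.sin(yaw)>0 else yaw+np.pi/2
mid=w.mean(0)[:2]; u=np.array([np.cos(yaw),np.sin(yaw)])
print("yaw",np.degrees(yaw),"rest origin",mid-u*0.0576)
# depth check: plane
P=cloud(m,d,True)[b>0]; n=np.linalg.lstsq(np.c_[P[:,:2],np.ones(len(P))],P[:,2],rcond=None)[0]; print("slope",np.degrees(np.arctan(np.hypot(*n[:2]))),"yaw",np.degrees(np.arctan2(n[1],n[0])), "z at mid-origin", n@[*(mid-u*0.0576),1])
# top view corners
m,im,d=load("top0") if 0 else (None,)*3
# held notebook long-edge direction: label/cover z
m,im,d=load("w2"); P=cloud(m,d,True); R=P[250:350,275:358].reshape(-1,3); print("cover z",np.median(R[:,2]), np.linalg.lstsq(np.c_[R[:,:2],np.ones(len(R))],R[:,2],rcond=None)[0])
print(P[213,260:380:30].round(4))
```

```text
[[250, 103], [245, 203], [343, 203], [363, 121]]
edge dir 80.656456 len 0.09612496034557187
[250 103] [363 121] [[ 0.68213353 -0.21973982  0.089     ]
 [ 0.66599232 -0.32606682  0.089     ]] 0.10754520161914209
yaw -9.343541 rest origin [ 0.61722713 -0.26355175]
slope 30.756379178206487 yaw -10.341018174656885 z at mid-origin 0.055351934536446046
cover z 0.30750413423010664 [ 0.24118768 -0.00169961  0.16708721]
[[ 0.6171 -0.2643  0.3074]
 [ 0.6171 -0.2754  0.307 ]
 [ 0.6175 -0.2864  0.308 ]
 [ 0.6175 -0.2974  0.3069]]
```

Run:
```python
from h import *
m,im,d=load("w2"); P=cloud(m,d,True)
for r in range(210,400,15): print(r,np.median(P[r-3:r+4,270:360].reshape(-1,3),0).round(4))
```

```text
210 [ 0.6174 -0.2843  0.3051]
225 [ 0.6128 -0.2846  0.3072]
240 [ 0.6072 -0.2847  0.3071]
255 [ 0.6014 -0.2848  0.3075]
270 [ 0.5955 -0.2849  0.3075]
285 [ 0.5893 -0.2848  0.3075]
300 [ 0.5829 -0.2849  0.3075]
315 [ 0.5764 -0.2852  0.3075]
330 [ 0.5695 -0.2853  0.3075]
345 [ 0.5624 -0.2854  0.3075]
360 [ 0.5548 -0.2855  0.3073]
375 [ 0.5469 -0.2854  0.3073]
390 [ 0.5386 -0.2854  0.3073]
```

```bash
cat >> h.py <<'E'
from scipy.spatial.transform import Rotation as Ro
def plan(s,p,yaw,pitch=0):
    "shift/turn units from state s to TCP p, tool x at yaw deg, nose-up pitch deg"
    R0=Ro.from_quat(np.roll(s["orientation"],-1)); D=Ro.from_quat([1,0,0,0])
    R1=Ro.from_euler("ZY",[yaw,-pitch],degrees=True)*D
    dR=(R1*R0.inv()).as_rotvec(degrees=True)
    return ((np.array(p)-s["ee_pos"])/.06).round(2).tolist(),(dR/5).round(2).tolist()
E
python3 - <<'E'
from h import *; from rig import arm
s=arm.read_state()
print(plan(s,[0.5757,-.2567,.13],-9.5,30)); print(plan(s,[.5771,-.2569,.1002],-9.5,30)); print(plan(s,[.6021,-.2611,.0569],-9.5,30))
E
```

```text
([0.01, 0.5, -2.83], [-0.43, -6.0, -2.07])
([0.03, 0.5, -3.32], [-0.43, -6.0, -2.07])
([0.45, 0.43, -4.05], [-0.43, -6.0, -2.07])
```

Emit:
move_arm(
  targets=[
    [[0,0.5,-0.5,-0.43,-6.0,-2.07,-1],[0,0.5,-0.5,-0.43,-6.0,-2.07,-1],[0,0.5,-1,-0.43,-6.0,-2.07,-1],[0,0.5,-2,-0.43,-6.0,-2.07,-1],[0,0.5,-2.8,-0.43,-6.0,-2.07,-1],[0.03,0.5,-3.32,-0.43,-6.0,-2.07,-1],[0.03,0.5,-3.32,-0.43,-6.0,-2.07,-1],[0.24,0.465,-3.68,-0.43,-6.0,-2.07,-1],[0.35,0.45,-3.87,-0.43,-6.0,-2.07,-1],[0.35,0.45,-3.87,-0.43,-6.0,-2.07,-1],[0.35,0.45,-3.87,-0.43,-6.0,-2.07,-1]],
  ],
)

```text
t: 5.95
ee_pos: [0.598, -0.2593, 0.0681]
orientation: [0.022, 0.962, -0.079, 0.259]
wrist_force: [-0.0, -0.2, -0.8]
opening: 0.628
grip_force: 63.8
```

Run:
```python
from h import *; from w import grab
s,m,im,d=grab("w3"); print(s["ee_pos"],s["orientation"],s["wrist_force"])
print(plan(s,[.6021,-.2611,.0569],-9.5,30)); grab("s3","side")
im=cv2.imread("pics/s3.png")[150:250,250:380]; cv2.imwrite("pics/s3c.png",cv2.resize(im,None,fx=6,fy=6,interpolation=2))
```

```text
[ 0.59800221 -0.25933254  0.06809114] [ 0.021628    0.96244867 -0.07924315  0.25873793] [-0.00904612 -0.19966013 -0.7792062 ]
([0.07, -0.03, -0.19], [0.01, 0.02, -0.02])
```

View pics/w3.png

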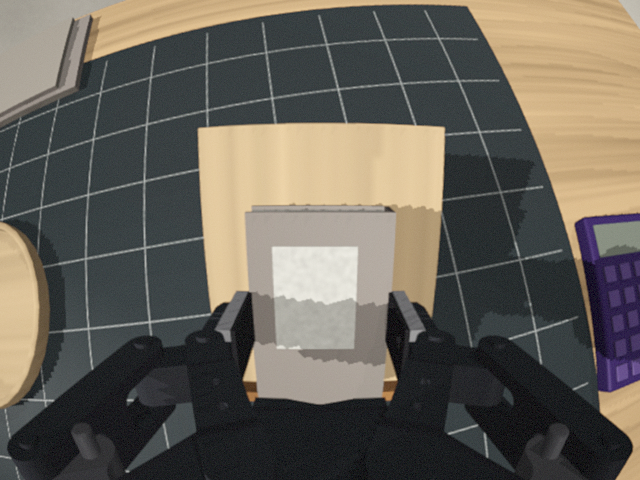

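Notebook is centred over the board (board cols 198–444, notebook 246–395) and square to it. The brown ledge shows at row ~390. Checking the clearances by depth.

Run:
```python
from h import *
m,im,d=load("w3"); P=cloud(m,d,True)
B=P[140:195,215:430].reshape(-1,3); c=np.median(B,0); n=np.linalg.svd(B-B.mean(0),full_matrices=False)[2][2]; n*=np.sign(n[2])
t=np.array([.598,-.2593,.0681]); C=P[225:340:5,280:360].reshape(-1,3)
print("n",n,"tcp above board",(t-c)@n,"cover above board",np.median((C-c)@n))
u=np.array([n[0]*-1,-n[1],0]); u/=np.linalg.norm(u); u=u-n*(u@n); u/=np.linalg.norm(u)
col=P[120:215,318:324].mean(1)@u; dz=(P[120:215,318:324].mean(1)-c)@n
for r in range(120,216,3)if 0 else (122,124,126,128,130,200,203,206,209,212): print(r,col[r-120]-t@u,dz[r-120])
```

```text
n [ 0.91317121 -0.14996349  0.37898456] tcp above board -0.05915808350307888 cover above board -0.04491216953184986
122 -0.07072392311477382 0.03138759073368191
124 -0.010912297301914953 0.018427333135121026
126 -0.010816163615014224 0.017515363839927894
128 -0.011252095945675028 0.0167047082325208
130 -0.011546477617924183 0.015865582742851676
200 -0.015396784184079887 -0.014750044071313103
203 -0.015389995653974003 -0.01607859531275185
206 -0.0004389908684964694 -0.01700411078245272
209 -0.00013241212158415783 -0.018202165968196002
212 0.013626274722567167 -0.018815431802948167
```

Run:
```python
from h import *
m,im,d=load("w3"); P=cloud(m,d,True); a=np.radians(-9.5)
u=np.array([np.cos(a)*.866,np.sin(a)*.866,.5]); n=np.array([-np.cos(a)*.5,-np.sin(a)*.5,.866]); t=np.array([.598,-.2593,.0681])
f=lambda r,v:np.median((P[r-1:r+2,300:345].reshape(-1,3)-t)@v).round(4)
for r in (122,124,126,128,130,150,170,190,203,206,209,212,215,220,250,300,340): print(r,f(r,u),f(r,n))
```

```text
122 0.0831 -0.127
124 0.0754 -0.0212
126 0.0745 -0.0212
128 0.0737 -0.0212
130 0.0728 -0.0212
150 0.064 -0.0211
170 0.0553 -0.0211
190 0.0464 -0.0211
203 0.0406 -0.0211
206 0.0417 -0.0063
209 0.0407 -0.0055
212 0.0418 0.0079
215 0.0407 0.0082
220 0.0389 0.0082
250 0.0275 0.0083
300 0.0072 0.0084
340 -0.0109 0.0084
```

Emit:
move_arm(
  targets=[
    [[0.04,-0.01,-0.12,0,0,0,-1],[0.065,-0.01,-0.21,0,0,0,-1],[0.065,-0.01,-0.21,0,0,0,-1],[0.065,-0.01,-0.21,0,0,0,-1],[0.065,-0.01,-0.21,0,0,0,-1]],
  ],
)

```text
t: 6.68
ee_pos: [0.6014, -0.2598, 0.0547]
orientation: [0.021, 0.963, -0.079, 0.258]
wrist_force: [-7.4, 1.4, 8.1]
opening: 0.626
grip_force: 65.0
```

Emit:
move_arm(
  targets=[
    [[0,0,0,0,0,0,0.6],[0,0,0,0,0,0,0.6],[0,0,0,0,0,0,0.8],[0,0,0,0,0,0,0.8],[-0.12,0.02,0.22,0,0,0,0.8],[-0.25,0.04,0.44,0,0,0,0.8],[-0.5,0.08,0.87,0,0,0,0.8],[-1,0.08,1.8,0,0,0,1],[-1.2,0.08,2.6,0,0,0,1],[-1.2,0.08,2.6,0,0,0,1],[-1.2,0.08,2.6,0,0,0,1]],
  ],
)

```text
t: 8.05
ee_pos: [0.5291, -0.2547, 0.2109]
orientation: [0.022, 0.963, -0.079, 0.258]
wrist_force: [-0.3, 1.4, -1.3]
opening: 1.001
grip_force: 0.0
```

Run:
```python
from h import *; from w import grab
s,m,im,d=grab("w4"); print(s["ee_pos"],s["orientation"])
P=cloud(m,d,True); a=np.radians(-9.5)
u=np.array([np.cos(a)*.866,np.sin(a)*.866,.5]); n=np.array([-np.cos(a)*.5,-np.sin(a)*.5,.866])
print(plan(s,[0.43,-0.128,0.2],0,0))
```

```text
[ 0.52914072 -0.25470319  0.21094992] [ 0.02188778  0.96254551 -0.07909944  0.2583996 ]
([-1.65, 2.11, -0.18], [0.51, 6.0, 1.84])
```

View pics/w4.png

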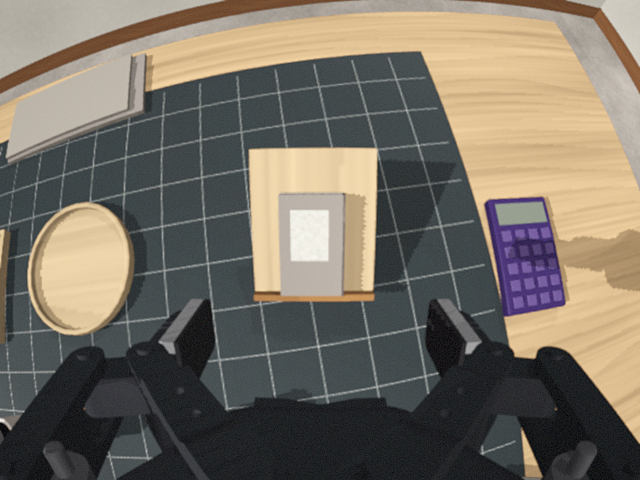

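Notebook rests flat on the board with its short edge at the ledge (rows 193–297, ledge row 297), centred and square. Next come the spool, pot and tray positions from earlier views.

Run:
```python
from h import *
for nm,pts in (("w1",[("tall",136,136,.072),("short",57,138,.034)]),("w2",[("tall",184,323,.072),("short",102,295,.034),("pot",34,306,.056)]),("top0",[("tall",354.5,241,.072),("short",309,238,.034),("pot",264,243,.056)])):
    if nm=="top0":
        from rig import vision; m=vision.camera_model("top"); fi=False
    else: m,im,d=load(nm); fi=True
    for k,u,v,z in pts: print(nm,k,onplane(m,[u,v],z,fi).round(4))
# trays from top: outline at z=.014
f=np.load("pics/top0.npz"); im=f["im"]; m=vision.camera_model("top")
w=(im[...,0]>150).astype(np.uint8); 
for a,(y0,y1,x0,x1) in {"obl":(145,215,185,272),"round":(150,212,275,342)}.items():
    k=np.zeros_like(w); k[y0:y1,x0:x1]=w[y0:y1,x0:x1]; print(a,rect(m,k,.010,False)[0])
m,im,d=load("w4"); print("round ctr", onplane(m,[[80,268]],.014,True))
```

```text
w1 tall [[ 0.4414 -0.1322  0.072 ]]
w1 short [[ 0.4524 -0.0084  0.034 ]]
w2 tall [[ 0.4429 -0.1317  0.072 ]]
w2 short [[0.454  0.0044 0.034 ]]
w2 pot [[0.4361 0.1242 0.056 ]]
top0 tall [[ 0.4396 -0.1259  0.072 ]]
top0 short [[0.4524 0.0044 0.034 ]]
top0 pot [[0.4325 0.1334 0.056 ]]
obl ((0.6305577754974365, 0.2492077648639679), (0.20408481359481812, 0.15592271089553833), 86.64481353759766)
round ((0.6310478448867798, 0.013616420328617096), (0.1557009518146515, 0.15732255578041077), 0.8257156610488892)
round ctr [[0.62399707 0.00173238 0.014     ]]
```

Emit:
move_arm(
  targets=[
    [[-0.8,1,0,0.51,6.0,1.84,1],[-1.47,2.1,-0.18,0.51,6.0,1.84,1],[-1.47,2.1,-0.18,0.51,6.0,1.84,1],[-1.47,2.1,-0.18,0.51,6.0,1.84,1],[-1.47,2.1,-0.18,0.51,6.0,1.84,1],[-1.47,2.1,-0.18,0.51,6.0,1.84,1],[-1.47,2.1,-0.18,0.51,6.0,1.84,1]],
  ],
)

```text
t: 8.98
ee_pos: [0.4409, -0.1296, 0.1995]
orientation: [-0.0, 1.0, -0.001, -0.0]
wrist_force: [0.2, 0.3, -1.1]
opening: 0.996
grip_force: 0.0
```

```bash
cat > disc.py <<'E'
from h import *; from w import grab
import sys
def find(name,z,lo,hi,exp,rmax,s=None):
    "top disc: pixels with cloud height in lo..hi near exp"
    s,m,im,d=grab(name); P=cloud(m,d,True)
    k=(P[...,2]>lo)&(P[...,2]<hi)&(np.hypot(P[...,0]-exp[0],P[...,1]-exp[1])<rmax)
    p=P[k][:,:2].astype(np.float32); c,r=cv2.minEnclosingCircle(p)
    print(s["ee_pos"].round(4),s["orientation"].round(3),"n",k.sum(),"circle",np.round(c,4),round(r,4),"med",np.median(p,0).round(4)); return s,m,im,P,np.array(c)
E
python3 - <<'E'
from disc import *
find("w5",.072,.064,.08,(.441,-.129),.04)
E
```

```text
[ 0.4409 -0.1296  0.1995] [-0.     1.    -0.001 -0.   ] n 1350 circle [ 0.4419 -0.1312] 0.0161 med [ 0.4425 -0.131 ]
```

Emit:
move_arm(
  targets=[
    [[0.02,-0.025,-1,0,0,0,1],[0.02,-0.025,-1.9,0,0,0,1],[0.02,-0.025,-2.5,0,0,0,1],[0.02,-0.025,-2.83,0,0,0,1],[0.02,-0.025,-2.83,0,0,0,1],[0.02,-0.025,-2.83,0,0,0,-1],[0.02,-0.025,-2.83,0,0,0,-1],[0.02,-0.025,-2.83,0,0,0,-1],[0.02,-0.025,-2.83,0,0,0,-1],[0.02,-0.025,-2.83,0,0,0,-1],[0.02,-0.025,-2.83,0,0,0,-1],[0.02,-0.025,-2.83,0,0,0,-1],[0.02,-0.025,-2.83,0,0,0,-1],[0.02,-0.025,-2.83,0,0,0,-1]],
  ],
)

```text
t: 10.78
ee_pos: [0.4434, -0.1306, 0.0307]
orientation: [-0.0, 1.0, -0.0, 0.0]
wrist_force: [-0.9, -0.3, 7.1]
opening: 0.363
grip_force: 59.1
```

Emit:
move_arm(
  targets=[
    [[0,0,0.7,0,0,0,-1],[0,0,1.6,0,0,0,-1],[0.5,0.9,2,0,0,0,-1],[1,1.8,2,0,0,0,-1],[1.5,2.7,2,0,0,0,-1],[2,3.6,2,0,0,0,-1],[2.5,4.5,2,0,0,0,-1],[3,5.3,2,0,0,0,-1],[3.14,5.6,2,0,0,0,-1],[3.14,5.6,1.9,0,0,0,-1],[3.14,5.6,1.2,0,0,0,-1],[3.14,5.6,0.6,0,0,0,-1],[3.14,5.6,0.25,0,0,0,-1],[3.14,5.6,0.16,0,0,0,-1],[3.14,5.6,0.13,0,0,0,-1],[3.14,5.6,0.13,0,0,0,-1],[3.14,5.6,0.13,0,0,0,-1]],
  ],
)

```text
t: 12.9
ee_pos: [0.6317, 0.206, 0.0387]
orientation: [-0.001, 1.0, -0.0, 0.001]
wrist_force: [0.4, 0.4, -0.0]
opening: 0.361
grip_force: 59.7
```

Emit:
move_arm(
  targets=[
    [[0,0,-0.02,0,0,0,-1],[0,0,-0.02,0,0,0,-1],[0,0,-0.02,0,0,0,0.1],[0,0,-0.02,0,0,0,0.1],[0,0,-0.02,0,0,0,0.1],[0,0,0.3,0,0,0,0.1],[0,0,1,0,0,0,0.1],[0,0,2,0,0,0,1],[-0.7,-0.9,2.7,0,0,0,1],[-1.4,-1.7,2.7,0,0,0,1],[-2.1,-2.5,2.7,0,0,0,1],[-2.9,-3.3,2.7,0,0,0,1],[-2.98,-3.35,2.7,0,0,0,1],[-2.98,-3.35,2.7,0,0,0,1],[-2.98,-3.35,2.7,0,0,0,1]],
  ],
)

```text
t: 14.78
ee_pos: [0.4531, 0.0058, 0.2006]
orientation: [-0.0, 1.0, 0.001, 0.001]
wrist_force: [-0.1, -0.2, 0.7]
opening: 1.004
grip_force: 0.0
```

Run:
```python
from disc import *
s,m,im,P,c=find("w6",.034,.028,.042,(.453,.005),.045)
print(((c-s["ee_pos"][:2])/.06).round(3))
```

```text
[0.4531 0.0058 0.2006] [-0.     1.     0.001  0.001] n 2576 circle [0.4549 0.0056] 0.0254 med [0.4553 0.0052]
[ 0.03  -0.003]
```

View pics/w6.png

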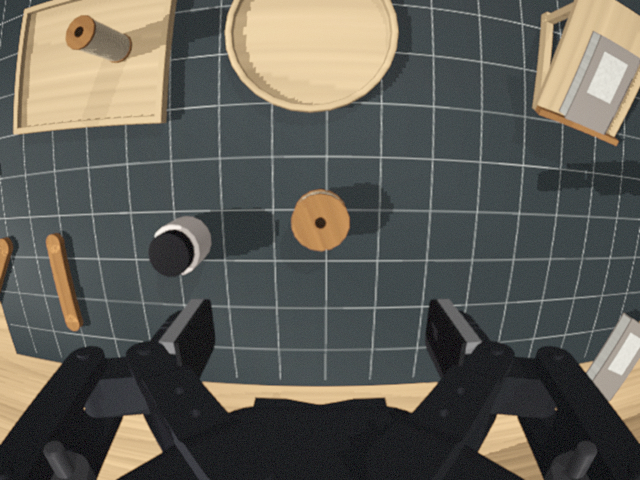

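The tall spool stands in the oblong tray at (97,40). The short spool is centred below at (320,221), the pot is at (180,245), and the meant stick at (62,283).

Emit:
move_arm(
  targets=[
    [[0.03,0,-1,0,0,0,1],[0.03,0,-2,0,0,0,1],[0.03,0,-2.8,0,0,0,1],[0.03,0,-3.1,0,0,0,1],[0.03,0,-3.17,0,0,0,1],[0.03,0,-3.17,0,0,0,-1],[0.03,0,-3.17,0,0,0,-1],[0.03,0,-3.17,0,0,0,-1],[0.03,0,-3.17,0,0,0,-1],[0.03,0,-3.17,0,0,0,-1],[0.03,0,-3.17,0,0,0,-1],[0.03,0,-3.17,0,0,0,-1],[0.03,0,-3.17,0,0,0,-1]],
  ],
)

```text
t: 16.45
ee_pos: [0.4556, 0.0048, 0.0109]
orientation: [-0.0, 1.0, -0.0, 0.001]
wrist_force: [-0.7, 1.9, 5.6]
opening: 0.56
grip_force: 61.6
```

Run:
```python
from h import *
m,im,d=load("w6"); P=cloud(m,d,True)
k=(P[...,2]>.010)&(P[...,2]<.02)&(np.hypot(P[...,0]-.631,P[...,1]-.0145)<.09)
print("round",cv2.minEnclosingCircle(P[k][:,:2].astype(np.float32)))
k=(P[...,2]>.046)&(P[...,2]<.064)&(np.hypot(P[...,0]-.434,P[...,1]-.13)<.05)
print("pot",cv2.minEnclosingCircle(P[k][:,:2].astype(np.float32)))
```

```text
round ((0.6279036402702332, 0.01360244955867529), 0.07796773314476013)
pot ((0.4317508935928345, 0.13549141585826874), 0.02040547877550125)
```

Emit:
move_arm(
  targets=[
    [[0,0,0.6,0,0,0,-1],[0.3,0,1.3,0,0,0,-1],[1.2,0.1,1.3,0,0,0,-1],[2.1,0.15,1.3,0,0,0,-1],[3,0.15,1.3,0,0,0,-1],[3.44,0.15,1.2,0,0,0,-1],[3.44,0.15,0.7,0,0,0,-1],[3.44,0.15,0.3,0,0,0,-1],[3.44,0.15,0.14,0,0,0,-1],[3.44,0.15,0.09,0,0,0,-1],[3.44,0.15,0.09,0,0,0,-1],[3.44,0.15,0.09,0,0,0,-1]],
  ],
)

```text
t: 17.95
ee_pos: [0.6604, 0.0135, 0.016]
orientation: [-0.0, 1.0, -0.0, -0.0]
wrist_force: [-3.4, -0.9, 5.8]
opening: 0.557
grip_force: 62.7
```

Emit:
move_arm(
  targets=[
    [[0,0,0,0,0,0,0.45],[0,0,0,0,0,0,0.45],[0,0,0,0,0,0,0.45],[0,0,0.4,0,0,0,0.45],[0,0,1.2,0,0,0,0.5],[-0.3,0.2,2,0,0,0,1],[-1.2,0.7,2.6,0,0,0,1],[-2.1,1.1,3,0,0,0,1],[-3,1.6,3.07,0,0,0,1],[-3.8,2.03,3.07,0,0,0,1],[-3.8,2.03,3.07,0,0,0,1],[-3.8,2.03,3.07,0,0,0,1],[-3.8,2.03,3.07,0,0,0,1]],
  ],
)

```text
t: 19.58
ee_pos: [0.4334, 0.1351, 0.1992]
orientation: [-0.002, 1.0, -0.001, -0.0]
wrist_force: [0.2, -0.1, 0.5]
opening: 1.001
grip_force: 0.0
```

Run:
```python
from disc import *
s,m,im,P,c=find("w7",.056,.046,.064,(.432,.135),.04)
print(((c-s["ee_pos"][:2])/.06).round(3))
k=(P[...,2]>.033)&(P[...,2]<.046)&(np.hypot(P[...,0]-.66,P[...,1]-.0135)<.04)
print("short",cv2.minEnclosingCircle(P[k][:,:2].astype(np.float32)),np.median(P[k],0))
```

```text
[0.4334 0.1351 0.1992] [-0.002  1.    -0.001 -0.   ] n 1940 circle [0.4317 0.1355] 0.0202 med [0.4326 0.1356]
[-0.027  0.007]
short ((0.637080729007721, 0.009467056952416897), 0.007286709733307362) [0.63581371 0.00971986 0.03654804]
```

Emit:
move_arm(
  targets=[
    [[-0.02,0.007,-1,0,0,0,1],[-0.02,0.007,-2,0,0,0,1],[-0.02,0.007,-2.8,0,0,0,1],[-0.02,0.007,-3.1,0,0,0,1],[-0.02,0.007,-3.15,0,0,0,1],[-0.02,0.007,-3.15,0,0,0,-1],[-0.02,0.007,-3.15,0,0,0,-1],[-0.02,0.007,-3.15,0,0,0,-1],[-0.02,0.007,-3.15,0,0,0,-1],[-0.02,0.007,-3.15,0,0,0,-1],[-0.02,0.007,-3.15,0,0,0,-1],[-0.02,0.007,-3.15,0,0,0,-1],[-0.02,0.007,-3.15,0,0,0,-1]],
  ],
)

```text
t: 21.25
ee_pos: [0.4326, 0.1362, 0.0112]
orientation: [-0.001, 1.0, -0.0, 0.001]
wrist_force: [-0.5, 0.5, 6.1]
opening: 0.546
grip_force: 61.5
```

Emit:
move_arm(
  targets=[
    [[0,0,0.6,0,0,0,-1],[0.3,-0.3,1.3,0,0,0,-1],[1,-0.8,1.3,0,0,0,-1],[1.7,-1.4,1.3,0,0,0,-1],[2.4,-2,1.3,0,0,0,-1],[2.72,-2.04,1.2,0,0,0,-1],[2.72,-2.04,0.7,0,0,0,-1],[2.72,-2.04,0.3,0,0,0,-1],[2.72,-2.04,0.14,0,0,0,-1],[2.72,-2.04,0.09,0,0,0,-1],[2.72,-2.04,0.09,0,0,0,-1],[2.72,-2.04,0.09,0,0,0,-1]],
  ],
)

```text
t: 22.75
ee_pos: [0.5942, 0.0136, 0.0163]
orientation: [-0.0, 1.0, 0.0, -0.0]
wrist_force: [-4.0, -0.4, 6.5]
opening: 0.546
grip_force: 62.8
```

Emit:
move_arm(
  targets=[
    [[0,0,0,0,0,0,0.45],[0,0,0,0,0,0,0.45],[0,0,0,0,0,0,0.45],[0,0,0.4,0,0,0,0.45],[0,0,1.2,0,0,0,0.5],[-0.3,0.2,2,0,0,0,1],[-1,1,2.6,0,0,0,1],[-1.6,1.8,3,0,0,0,1],[-2.2,2.7,3.06,0,0,0,1],[-2.8,3.6,3.06,0,0,0,1],[-3.3,4.5,3.06,0,0,0,1],[-3.54,4.86,3.06,0,0,0,1],[-3.54,4.86,3.06,0,0,0,1],[-3.54,4.86,3.06,0,0,0,1],[-3.54,4.86,3.06,0,0,0,1]],
  ],
)

```text
t: 24.62
ee_pos: [0.383, 0.3039, 0.1992]
orientation: [-0.0, 1.0, -0.001, -0.0]
wrist_force: [0.6, 0.1, 0.0]
opening: 1.0
grip_force: 0.0
```

Run:
```python
from h import *; from w import grab
s,m,im,d=grab("w8"); print(s["ee_pos"],s["orientation"].round(3),s["qpos"].round(2))
hsv=cv2.cvtColor(im,cv2.COLOR_RGB2HSV); P=cloud(m,d,True)
k=(hsv[...,1]>110)&(hsv[...,2]>90)&(hsv[...,0]<20)
n,l,st,c=cv2.connectedComponentsWithStats(k.astype(np.uint8))
for i in range(1,n):
    if st[i,4]>800: print(c[i].round(),st[i,4],rect(m,l==i,.010)[0])
f=P[...,2]
q=(f>.004)&(f<.02)&(abs(P[...,0]-.63)<.1)&(abs(P[...,1]-.25)<.12)
print("tray",cv2.minAreaRect(P[q][:,:2].astype(np.float32)))
```

```text
[0.38304081 0.30393906 0.19916221] [-0.     1.    -0.001 -0.   ] [ 0.54  0.1  -1.3   1.85  0.1   1.26 -2.37]
[162.  72.] 3621 ((0.5203338265419006, 0.4528849720954895), (0.09444107860326767, 0.09665902704000473), 44.56861114501953)
[317. 219.] 3032 ((0.38062459230422974, 0.3058710992336273), (0.1192270964384079, 0.022653544321656227), 2.8512191772460938)
[186. 213.] 2593 ((0.3871869146823883, 0.4323371648788452), (0.02333713509142399, 0.12049732357263565), 51.59720230102539)
tray ((0.5789943337440491, 0.251716673374176), (0.20124444365501404, 0.05412326753139496), 87.05841064453125)
```

View pics/w8.png

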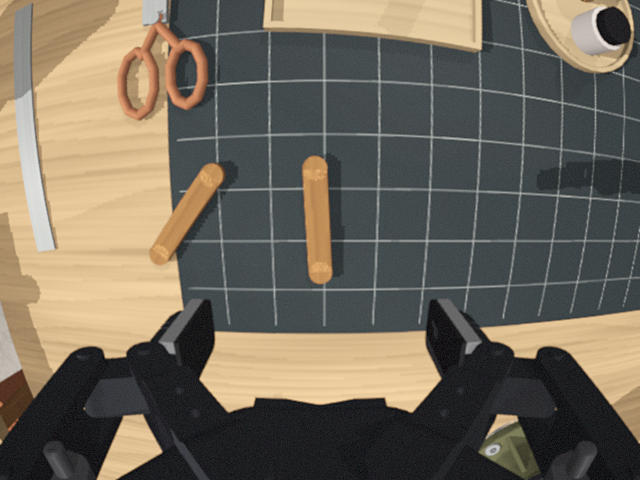

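Pot stands in the round tray at (603,30). The meant stick runs from (315,165) to (320,275), almost centred under the gripper.

Emit:
move_arm(
  targets=[
    [[-0.04,0.03,-0.8,0,0,0.57,0.6],[-0.04,0.03,-1.6,0,0,0.57,0.2],[-0.04,0.03,-2.4,0,0,0.57,0.2],[-0.04,0.03,-2.4,0,0,0.57,0.2]],
  ],
)

```text
t: 25.18
ee_pos: [0.3775, 0.3046, 0.0521]
orientation: [0.001, 1.0, 0.024, -0.004]
wrist_force: [0.0, 0.2, 0.1]
opening: 0.597
grip_force: 0.0
```

Run:
```python
from rig import arm
s=arm.read_state(); print(s["qpos"].round(3),s["ee_pos"].round(4),s["orientation"].round(4),s["opening"])
```

```text
[ 0.304  0.363 -1.158  2.013  0.386  1.019 -2.563] [0.3775 0.3046 0.0521] [ 6.000e-04  9.997e-01  2.440e-02 -4.100e-03] 0.5971410759255286
```

Emit:
move_arm(
  targets=[
    [[0,0,0.8,0,0,0,0.2],[0.3,0,1.5,0,0,2,0.2],[0.3,0,1.5,0,0,4,0.2],[0.3,0,1.5,0,0,6,0.2],[0.3,0,1.5,0,0,8,0.2],[0.3,0,1.5,0,0,10,0.2],[0.3,0,1.5,0,0,12,0.2],[0.3,0,1.5,0,0,14,0.2],[0.3,0,1.5,0,0,16,0.2],[0.3,0,1.5,0,0,18,0.2],[0.3,0,1.5,0,0,20,0.2],[0.3,0,1.5,0,0,22,0.2],[0.3,0,1.5,0,0,24,0.2],[0.3,0,1.5,0,0,26,0.2],[0.3,0,1.5,0,0,28,0.2],[0.3,0,1.5,0,0,30,0.2],[0.3,0,1.5,0,0,32,0.2],[0.3,0,1.5,0,0,34,0.2],[0.3,0,1.5,0,0,34,0.2]],
  ],
)

```text
t: 27.55
ee_pos: [0.3987, 0.3072, 0.147]
orientation: [0.002, 0.064, 0.998, -0.0]
wrist_force: [0.2, -0.8, 0.2]
opening: 0.6
grip_force: 0.0
```

Run:
```python
from rig import arm
from h import *
s=arm.read_state(); print(s["qpos"].round(3),s["ee_pos"].round(4),s["orientation"].round(4),s["opening"]); print(plan(s,[.3806,.3059,.004],182.85))
```

```text
[ 0.501  0.332 -1.374  1.886  0.352  1.208  0.452] [0.3987 0.3072 0.147 ] [ 1.60e-03  6.40e-02  9.98e-01 -3.00e-04] 0.6002442194246366
([-0.3, -0.02, -2.38], [0.01, 0.04, 2.04])
```

Emit:
move_arm(
  targets=[
    [[-0.15,-0.02,-0.7,0,0,1,0.2],[-0.3,-0.02,-1.5,0,0,2.04,0.2],[-0.3,-0.02,-2,0,0,2.04,0.2],[-0.3,-0.02,-2.25,0,0,2.04,0.2],[-0.3,-0.02,-2.38,0,0,2.04,0.2],[-0.3,-0.02,-2.38,0,0,2.04,0.2],[-0.3,-0.02,-2.38,0,0,2.04,0.2]],
  ],
)

```text
t: 28.42
ee_pos: [0.3804, 0.3063, 0.0032]
orientation: [0.001, -0.026, 1.0, -0.0]
wrist_force: [0.7, -0.8, -0.1]
opening: 0.603
grip_force: 0.0
```

Run:
```python
from rig import arm
from h import *
s=arm.read_state(); print(s["qpos"].round(3),s["ee_pos"].round(4),s["orientation"].round(4),s["opening"]); print(plan(s,[.3806,.3059,.004],182.85))
```

```text
[ 0.294  0.517 -1.184  2.044  0.589  0.974  0.426] [0.3804 0.3063 0.0032] [ 1.200e-03 -2.610e-02  9.997e-01 -3.000e-04] 0.6034008337478638
([0.0, -0.01, 0.01], [0.01, 0.03, -0.03])
```

Emit:
move_arm(
  targets=[
    [[0,0,0,0,0,0,-1],[0,0,0,0,0,0,-1],[0,0,0,0,0,0,-1],[0,0,0,0,0,0,-1],[0,0,0,0,0,0,-1],[0,0,0,0,0,0,-1],[0,0,0,0,0,0,-1],[0,0,0,0,0,0,-1]],
  ],
)

```text
t: 29.42
ee_pos: [0.3801, 0.306, 0.0029]
orientation: [0.001, -0.026, 1.0, -0.001]
wrist_force: [-1.1, -0.8, 5.0]
opening: 0.232
grip_force: 59.1
```

Emit:
move_arm(
  targets=[
    [[0,0,0.3,0,0,0,-1],[0,0,1,0,0,0,-1],[0.6,0,1.6,0,0,-0.5,-1],[1.4,0,1.6,0,0,-1.17,-1],[2.2,-0.1,1.6,0,0,-1.17,-1],[3,-0.1,1.6,0,0,-1.17,-1],[3.8,-0.1,1.6,0,0,-1.17,-1],[4.22,-0.1,1.6,0,0,-1.17,-1],[4.22,-0.1,1.6,0,0,-1.17,-1],[4.22,-0.1,1.6,0,0,-1.17,-1]],
  ],
)

```text
t: 30.68
ee_pos: [0.6315, 0.3004, 0.0987]
orientation: [-0.0, 0.024, 1.0, -0.0]
wrist_force: [-0.5, 0.2, -1.0]
opening: 0.233
grip_force: 59.0
```

Run:
```python
from h import *; from w import grab
s,m,im,d=grab("w9"); print(s["ee_pos"],s["orientation"].round(3),s["qpos"].round(2))
```

```text
[0.63152536 0.30040406 0.09873923] [-0.     0.024  1.    -0.   ] [ 0.19  0.75 -1.04  1.44  0.65  1.32  0.64]
```

View pics/w9.png

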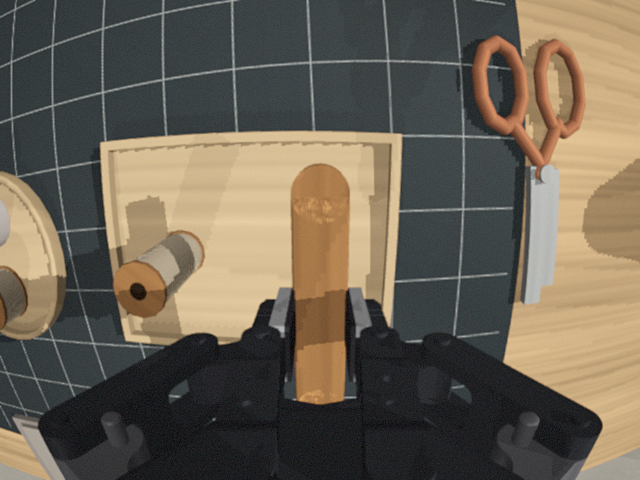

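Stick is held level, lengthwise across the tray, with the near wall at row ~137. Checking the tray's x-centre before lowering.

Run:
```python
from h import *
m,im,d=load("w9"); P=cloud(m,d,True)
for p in ((105,143),(250,135),(320,133),(400,133)): print(p,onplane(m,[p],.014,True).round(4),P[p[1]+3,p[0]].round(4))
print("farcorner",onplane(m,[[393,310],[130,342]],.014,True).round(4))
k=[np.median(P[r-1:r+2,310:330].reshape(-1,3),0).round(4).tolist() for r in (168,180,200,240,280)]; print(k)
```

```text
(105, 143) [[0.5489 0.1587 0.014 ]] [0.5509 0.1575 0.0123]
(250, 135) [[0.556  0.2612 0.014 ]] [0.5578 0.261  0.0135]
(320, 133) [[0.5576 0.3036 0.014 ]] [0.5593 0.3035 0.0118]
(400, 133) [[0.5588 0.3523 0.014 ]] [0.5607 0.3525 0.0128]
farcorner [[0.6753 0.3476 0.014 ]
 [0.698  0.1497 0.014 ]]
[[0.5731, 0.3029, 0.1044], [0.5775, 0.3025, 0.1045], [0.585, 0.3021, 0.1046], [0.6002, 0.3014, 0.1045], [0.6162, 0.3008, 0.1045]]
```

Emit:
move_arm(
  targets=[
    [[0.02,0,-0.6,0,0,0,-1],[0.02,0,-1.1,0,0,0,-1],[0.02,0,-1.35,0,0,0,-1],[0.02,0,-1.46,0,0,0,-1],[0.02,0,-1.49,0,0,0,-1],[0.02,0,-1.49,0,0,0,-1],[0.02,0,-1.49,0,0,0,-1]],
  ],
)

```text
t: 31.6
ee_pos: [0.6345, 0.3001, 0.0097]
orientation: [0.001, 0.025, 1.0, -0.0]
wrist_force: [-0.4, 0.5, -0.2]
opening: 0.232
grip_force: 59.0
```

Emit:
move_arm(
  targets=[
    [[0,0,-0.015,0,0,0,-1],[0,0,-0.015,0,0,0,-1],[0,0,-0.015,0,0,0,-0.2],[0,0,-0.015,0,0,0,-0.2],[0,0,-0.015,0,0,0,-0.2],[0,0,0.3,0,0,0,-0.2],[0,0,1.2,0,0,0,-0.2],[0,0,2.2,0,0,0,0],[0,0,3.2,0,0,0,0],[-1,-0.8,4.2,0,0,0,0],[-2,-1.6,5,0,0,0,0],[-3,-2.4,5,0,0,0,0],[-3,-2.4,5,0,0,0,0],[-3,-2.4,5,0,0,0,0]],
  ],
)

```text
t: 33.35
ee_pos: [0.4534, 0.1561, 0.3093]
orientation: [0.001, 0.024, 1.0, -0.001]
wrist_force: [-0.6, -1.1, 1.1]
opening: 0.5
grip_force: 0.0
```

Run:
```python
from h import *; from w import grab
s,m,im,d=grab("s9","side"); s,m,im,d=grab("t9","top"); P=cloud(m,d)
a=cv2.imread("pics/s9.png")[150:330,100:420]; b=cv2.imread("pics/t9.png")[100:320,140:500]
b=cv2.resize(b,(800,489)); cv2.imwrite("pics/t9c.png",b); cv2.imwrite("pics/s9c.png",cv2.resize(a,None,fx=2.5,fy=2.5))
```

```text
(no output)
```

View pics/t9c.png

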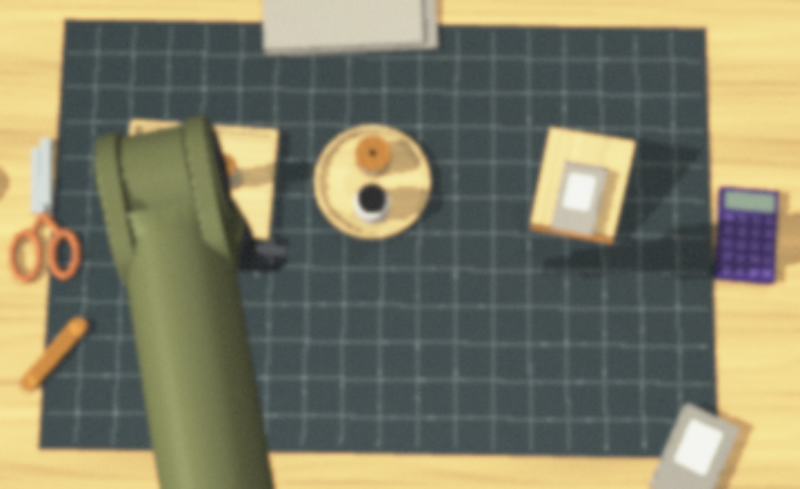

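View pics/s9c.png

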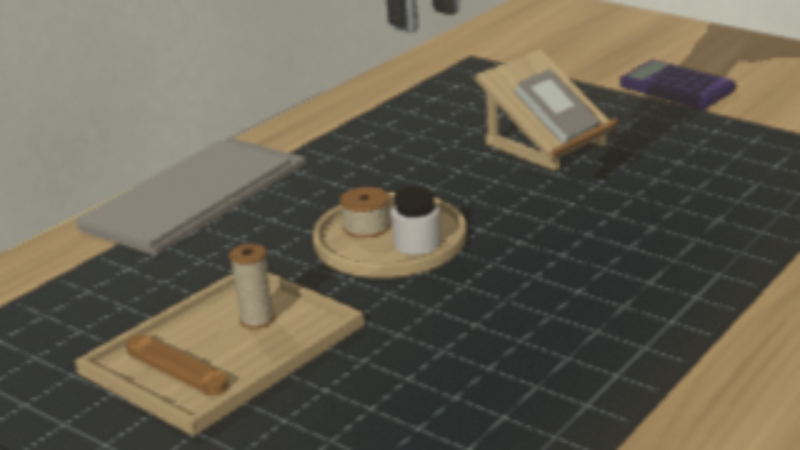

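Both views show everything in place: stick flat (175,362) and tall spool upright (252,285) in the oblong tray, spool and pot upright in the round tray, notebook flat against the ledge. The scissors and calculator have not been disturbed. Handing in.

```bash
python3 -c "
from rig import arm; print(arm.close_job())"
```

```text
the job is handed in; nothing more can be done
None
```

I handed the job in at about 33 s with both kits made up and the notebook square on the rest against its ledge; the last camera views confirmed this and showed the scissors and calculator undisturbed, but no verdict came back.

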